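# Nest the light-baffle sleeves on the mount and cap them with the eyepiece lens

### The job

Assemble the collapsed light baffle on the brass mount, innermost first: stand the small sleeve over the mount's stub, then the middle sleeve over that one, then the large sleeve over both, each pushed fully home on the mount's seat, and finally lay the smoked glass lens flat and centred on top of the small sleeve. Set each piece down rather than dropping it, and leave the lap, the spanner and the clip stand with its mirror where they are.

Things in the scene. Friction and masses are not known exactly. Their poses are not given: they have to be found in the camera images.
- small_sleeve_mid (a point): the narrowest and tallest of three open dark grey anodised aluminium sleeves (plain tubes), outside diameter 28 mm, bore 22 mm, height 66 mm; starts standing upright on the counter. The point is its centre, on the axis 33 mm above its lower rim; z runs along the tube. Its bore clears the mount's stub by 3 mm all round.
- middle_sleeve_mid (a point): the middle-sized of three open dark grey anodised aluminium sleeves (plain tubes), outside diameter 42 mm, bore 36 mm, height 60 mm; starts standing upright on the counter. The point is its centre, on the axis 30 mm above its lower rim; z runs along the tube. Its bore clears the small sleeve by 4 mm all round.
- large_sleeve_mid (a point): the widest and lowest of three open dark grey anodised aluminium sleeves (plain tubes), outside diameter 56 mm, bore 50 mm, height 54 mm; starts standing upright on the counter. The point is its centre, on the axis 27 mm above its lower rim; z runs along the tube. Its bore clears the middle sleeve by 4 mm all round.
- lens_mid (a point): smoked glass eyepiece lens: a dark round disc 40 mm in diameter and 14 mm thick, straight-sided up to 11 mm, underside flat, top slightly domed; starts flat side down on the counter. The point is its centre, 7 mm above the underside; z points up.
- mount: fixed brass optical mount: a square plate 84 mm across carrying a round seat 76 mm in diameter whose flat top is 14 mm above the counter; from its middle rises a stub 16 mm in diameter, with a tapered nose, its tip 54 mm above the counter. The origin is on the stub's axis at counter height; z up. Sleeves are home when their lower rims rest on the seat.
- lap: bystander: pale blue ceramic lap, a loose disc 72 mm in diameter and 16 mm thick lying flat; origin at the centre of its underside.
- spanner: bystander: loose steel spanner with a hexagonal ring end, about 115 mm long, 31 mm wide at the ring and 8 mm thick, lying flat; origin under its middle, x along its length towards the ring.
- clip_stand: bystander: loose spring clip stand, base 70 by 64 mm, pinching a small round concave mirror blank upright, 86 mm tall in all; stands beyond the other things. Origin at the centre of its underside.
Mind the look-alikes: they are no part of the job. What is shaped like the part that bears middle_sleeve_mid but orange is not meant.

How it is judged:
On the way, in this order (a step that is already met when the one before it is completed fails the run):
1. the small sleeve is fully down over the mount's stub and let go (horizontal distance between small_sleeve_mid and mount below 0.005 m and z of small_sleeve_mid in the frame of mount below 0.0495 m and angle between small_sleeve_mid's own z axis and vertical below 0.08 rad and contact force between the fingers and small_sleeve below 0.1 N and linear speed of small_sleeve below 0.02 m/s), for 0.2 s.
2. the middle sleeve is fully down over the small one and let go (horizontal distance between middle_sleeve_mid and mount below 0.009 m and z of middle_sleeve_mid in the frame of mount below 0.0465 m and angle between middle_sleeve_mid's own z axis and vertical below 0.08 rad and contact force between the fingers and middle_sleeve below 0.1 N and linear speed of middle_sleeve below 0.02 m/s), for 0.2 s.
3. the large sleeve is fully down over the middle one and let go (horizontal distance between large_sleeve_mid and mount below 0.013 m and z of large_sleeve_mid in the frame of mount below 0.0435 m and angle between large_sleeve_mid's own z axis and vertical below 0.08 rad and contact force between the fingers and large_sleeve below 0.1 N and linear speed of large_sleeve below 0.02 m/s), for 0.2 s.
4. the lens lies flat on the small sleeve's rim and is let go (horizontal distance between lens_mid and small_sleeve_mid below 0.008 m and z of lens_mid in the frame of mount between 0.0845 and 0.0895 m and angle between lens_mid's own z axis and vertical below 0.08 rad and contact force between the fingers and lens below 0.1 N and linear speed of lens below 0.02 m/s), for 0.2 s.
At the end, for the whole second after the job is handed in: Sleeves upright (0.08 rad) and nested on the mount, lower rims within 2.5 mm of the seat, centres within 5 (small), 9 (middle), 13 mm (large) of the stub axis; lens flat on the small sleeve's rim (2.5 mm, 0.08 rad), centred within 8 mm; all at rest (horizontal distance between small_sleeve_mid and mount below 0.005 m and z of small_sleeve_mid in the frame of mount below 0.0495 m and angle between each of small_sleeve_mid, middle_sleeve_mid, large_sleeve_mid, lens_mid's own z axis and vertical below 0.08 rad and linear speed of each of small_sleeve, middle_sleeve, large_sleeve, lens below 0.02 m/s and horizontal distance between middle_sleeve_mid and mount below 0.009 m and z of middle_sleeve_mid in the frame of mount below 0.0465 m and horizontal distance between large_sleeve_mid and mount below 0.013 m and z of large_sleeve_mid in the frame of mount below 0.0435 m and horizontal distance between lens_mid and small_sleeve_mid below 0.008 m and z of lens_mid in the frame of mount between 0.0845 and 0.0895 m); the robot touches nothing.
It fails at once if a sleeve is dropped (falls free at over 0.7 m/s, a drop of more than 25 mm) ((contact force between the fingers and small_sleeve below 0.01 N and linear speed of small_sleeve above 0.7 m/s) or (contact force between the fingers and middle_sleeve below 0.01 N and linear speed of middle_sleeve above 0.7 m/s) or (contact force between the fingers and large_sleeve below 0.01 N and linear speed of large_sleeve above 0.7 m/s)).
It fails at once if the lens is dropped (falls free at over 0.6 m/s, a drop of more than 18 mm) (contact force between the fingers and lens below 0.01 N and linear speed of lens above 0.6 m/s).
It fails at once if the lap, the spanner or the clip stand is shifted by more than 20 mm (distance of any of lap, spanner, clip_stand from where it was at the start of the episode above 0.02 m).
It also fails if it takes over 131 s, if anything falls off the work surface, if the arm or the gripper's body presses on something with over 40 N, if the wrist force passes 120 N, or if a joint passes its speed limit or range.

### The arm

A 6-joint arm with a two-finger parallel gripper is mounted at the origin on the work surface. World frame = base frame: x ahead of the robot, y to its left, z up, the work surface at z = 0. Lengths are in m, angles in rad, forces in N, time in s.
With the tool pointing down it reaches from about 0.325 to 0.9 m from the base axis. Payload 6.1 kg.
Tool frame: the origin (TCP) lies midway between the tips of the shut fingers; the grasp point (between the pads) lies 19 mm behind it; z points along the fingers, y is the line along which they close (so a half turn about z gives the same grasp; the last joint's range is limited). The gripper opens to 85 mm and grips with 20 to 120 N. Pads are 22 mm wide; open, the fingers measure 114 mm over their backs; the gripper's body (76 mm by 85 mm) begins 54 mm behind the grasp point. The pads swing forward as they close: fully open they stand 13 mm farther back than shut.
Start: joints at [-1.364, 0.22, 1.526, -0, 1.395, -0.126], TCP at [0.204, -0.591, 0.231] pointing down, gripper open.
Joint ranges: [-2.98, 2.98], [-0.91, 2.08], [0.09, 2.57], [-1.24, 4.39], [0.2, 2.65], [-2.68, 2.68]. Speed limits (rad/s): [2.57, 2.57, 3.01, 3.14, 3.14, 3.14].

### API

Orientations are given as [roll, pitch, yaw] about the fixed x, y, z axes, in that order (R = Rz(yaw) Ry(pitch) Rx(roll)).
In Python, from plant import movep, move_l, set_joints, gripper_to, hold, inverse_kinematics, observe, get_image, get_calibration, Unreachable, job_done gives the robot as it stands. Calls block until the motion is done:
- movep(position, orientation): joint-space move of the TCP to a pose.
- move_l(position, feed=0.15, rotation=None, max_force=None): straight line of the TCP; rotation=None keeps the orientation; feed is the mean speed in m/s. With max_force (N) it stops when the force on the tool has changed by that much, and returns True; else False.
- set_joints(angles): joint-space move.
- gripper_to(opening, f_grip=None): finger opening in m; f_grip is the grip in N (None keeps the last); returns when the fingers have stopped.
- hold(seconds).
- inverse_kinematics(position, orientation): joint angles nearest the present ones, or None.
- observe(): the state.
- get_image(name): name is "scene" or "top"; returns (picture, depth): 420x560x3 uint8, red, green, blue; 420x560 float32, m along the optical axis (not along the pixel's ray), 0 where there is no reading.
- get_calibration(name): a dict with "intrinsics" (3x3 intrinsics, pixels), "dist_coeffs" ([k1, k2, p1, p2, k3] as OpenCV has them; the pictures are not rectified), "world_from_camera" (4x4, takes a point from camera to world coordinates). Camera axes: x right, y down, z forward; pixel columns grow to the right and rows downward; lengths in m; the calibration is good to about 2 mm. A picture is of the moment at which its call begins. get_calibration takes no time and is no camera call.
A pose or a line that the arm cannot do raises Unreachable and nothing moves.
- job_done(): hands the job in; it is judged then, once.
The state is a dict: "time_s": time; "q": joint angles; "joint_velocities": joint speeds; "joint_torque": joint torques, N m; "eef_pos": TCP position; "tcp_rot": TCP orientation; "ft_force": force on the tool from outside, world axes, zero at the start; "torque": the same for the moment, N m; "opening": finger opening in m; "grasp_force": force on a finger pad.
Only numpy, scipy, OpenCV 4.12 (cv2) and the standard library are available. Lean on these libraries where they do the work, as an engineer would, in place of code of your own. Each camera call takes 0.05 s, during which the arm holds its last target. There are 200 camera calls.

## Working session

There is one attempt and no reset: what is moved stays moved. The work goes in short steps, each a Python script; the robot and the scene stay as the last script left them, time stands still between calls to the robot, and variables do not carry over. Pictures are saved under pics/ and viewed, at most 14 in all, crops included, and the job is handed in when it is done.

```bash
ls; mkdir -p pics; python3 - <<'E'
from plant import *
import cv2,numpy as np
for n in("scene","top"):
    im,d=get_image(n); cv2.imwrite(f"pics/{n}0.png",cv2.cvtColor(im,cv2.COLOR_RGB2BGR)); np.savez(f"{n}0.npz",im=im,d=d)
    c=get_calibration(n); print(n,np.round(c["intrinsics"],1).tolist(),c["dist_coeffs"],np.round(c["world_from_camera"],3).tolist())
s=observe();print(s["time_s"],s["ft_force"],s["opening"],s["tcp_rot"])
E
```

```text
pics
scene [[395.1, 0.0, 274.0], [0.0, 395.1, 206.4], [0.0, 0.0, 1.0]] [-0.02055805  0.          0.          0.          0.        ] [[-0.624, 0.505, -0.597, 1.092], [0.782, 0.39, -0.487, 0.415], [-0.014, -0.77, -0.638, 0.578], [0.0, 0.0, 0.0, 1.0]]
top [[544.6, 0.0, 289.6], [0.0, 544.6, 205.1], [0.0, 0.0, 1.0]] [-0.16931913  0.          0.          0.          0.        ] [[-0.013, -0.998, 0.067, 0.519], [-1.0, 0.014, 0.008, 0.004], [-0.009, -0.067, -0.998, 1.005], [0.0, 0.0, 0.0, 1.0]]
0.1 [0.19987177 1.03066141 0.49945634] 0.08540528339860537 [-3.13984410e+00 -2.20232933e-04  3.32736227e-01]
```

View pics/scene0.png

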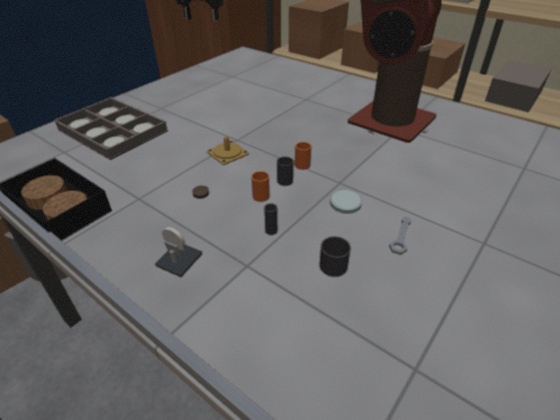

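View pics/top0.png

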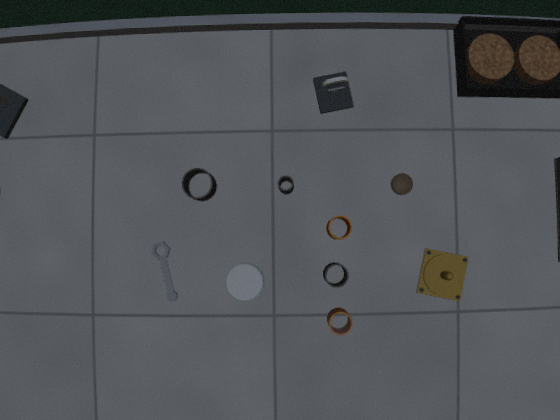

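The scene view shows, by pixel: small sleeve (271,219), middle (285,171), large (335,256), lens (201,191) and mount (228,150). In the top view the same parts are at (286,184), (335,274), (199,184), (402,183) and (447,275).

For the middle sleeve there are three candidates in the top view: (335,274) dark grey, (338,227) orange and (340,320) orange. The dark grey one fits the description. I'll confirm it in a crop and measure from both views.

```bash
cat > v.py <<'E'
from plant import *
import cv2,numpy as np
from scipy.optimize import least_squares
def world(name,im_d=None):
    im,d=im_d if im_d else get_image(name)
    c=get_calibration(name);K=np.array(c["intrinsics"]);T=np.array(c["world_from_camera"])
    v,u=np.mgrid[:420,:560]
    n=cv2.undistortPoints(np.stack([u,v],-1).reshape(-1,1,2).astype(float),K,np.array(c["dist_coeffs"])).reshape(420,560,2)
    r=np.dstack([n,np.ones((420,560))])@T[:3,:3].T
    return im,d,r,T[:3,3]      # ray per pixel (unit depth), camera centre
def toplane(r,o,h): return o+r*((h-o[2])/r[...,2])[...,None]
def circ(p,r0=None):
    f=lambda x:np.hypot(p[:,0]-x[0],p[:,1]-x[1])-(x[2] if r0 is None else r0)
    s=least_squares(f,[*p[:,:2].mean(0),.02],loss='soft_l1',f_scale=.0015)
    return s.x,np.sqrt(np.mean(s.fun**2))
def rim(name,W,px,R,h0):
    """points near the top of a thing around pixel px; median top height from depth, circle fit of outer radius annulus"""
    im,d,r,o=W; P=o+r*d[...,None]
    v,u=np.mgrid[:420,:560]
    m=(np.hypot(u-px[0],v-px[1])<R)&(d>0)
    z=P[...,2][m]; z=z[z>h0-.015]
    top=np.percentile(z,90)
    q=P[m&(P[...,2]>h0-.005)&(P[...,2]<h0+.008)]
    return top,q
E
cat > m.py <<'E'
from v import *
Wt=world("top",tuple(np.load("top0.npz")[k] for k in("im","d"))); Ws=world("scene",tuple(np.load("scene0.npz")[k] for k in("im","d")))
things={"small":((286,184),(271,208),.066,14),"middle":((335,274),(285,162),.060,19),"large":((199,184),(335,247),.054,26),"lens":((402,183),(201,191),.012,16),"stub":((447,275),(227,140),.054,9),"seat":((442,274),(228,152),.014,30)}
for k,(a,b,h,R) in things.items():
    for nm,W,px in(("top",Wt,a),("scene",Ws,b)):
        t,q=rim(nm,W,px,R if nm=="top" else R*1.0,h)
        if len(q)>5:
            c,e=circ(q); lo,hi=q.min(0),q.max(0)
            print(k,nm,"top z %.4f n %d"%(t,len(q)),"circ",np.round(c,4),"rms %.4f"%e,"bbox",np.round((lo+hi)/2,4)[:2],np.round(hi-lo,4)[:2])
        else: print(k,nm,t,len(q))
for nm,W in(("top",Wt),("scene",Ws)):
    im,d,r,o=W;P=o+r*d[...,None];m=(np.abs(P[...,0]-.45)<.15)&(np.abs(P[...,1]-.0)<.3)&(d>0)&(P[...,2]<.01); print(nm,"counter z",np.median(P[...,2][m]),P[...,2][m].std())
t=Wt[0][150:345,260:480];s=Ws[0][120:245,180:350]
z=lambda a:cv2.resize(a,(500,440),interpolation=cv2.INTER_CUBIC)
cv2.imwrite("pics/crop0.png",cv2.cvtColor(cv2.resize(np.hstack([z(t)[:, :400],z(s)[:, :400]]),(800,440)),cv2.COLOR_RGB2BGR))
E
python3 m.py
```

```text
small top top z 0.0663 n 80 circ [0.6201 0.0191 0.0123] rms 0.0009 bbox [0.62   0.0187] [0.0264 0.0261]
small scene top z 0.0672 n 82 circ [0.6215 0.0201 0.0125] rms 0.0011 bbox [0.6219 0.0203] [0.0273 0.0274]
middle top top z 0.0609 n 125 circ [ 0.4605 -0.067   0.0194] rms 0.0009 bbox [ 0.4602 -0.067 ] [0.0415 0.0418]
middle scene top z 0.0608 n 111 circ [ 0.4592 -0.0665  0.02  ] rms 0.0175 bbox [ 0.437 -0.066] [0.0878 0.0413]
large top top z 0.0547 n 166 circ [0.6242 0.176  0.0261] rms 0.0010 bbox [0.624 0.176] [0.0555 0.054 ]
large scene top z 0.0551 n 220 circ [0.6251 0.1771 0.0263] rms 0.0011 bbox [0.6246 0.1771] [0.0579 0.0555]
lens top top z 0.0137 n 362 circ [ 0.6227 -0.1949  0.014 ] rms 0.0048 bbox [ 0.623  -0.1957] [0.0395 0.0388]
lens scene top z 0.0132 n 158 circ [ 0.6236 -0.1909  0.0142] rms 0.0046 bbox [ 0.6224 -0.1933] [0.0381 0.0394]
stub top top z 0.0536 n 39 circ [ 0.4545 -0.2677  0.0043] rms 0.0015 bbox [ 0.4545 -0.267 ] [0.009  0.0132]
stub scene top z 0.0540 n 16 circ [ 0.4529 -0.2652  0.0045] rms 0.0017 bbox [ 0.4547 -0.2653] [0.0112 0.0109]
seat top top z 0.0151 n 1340 circ [ 0.4539 -0.2688  0.0289] rms 0.0095 bbox [ 0.4539 -0.2678] [0.0916 0.0938]
seat scene top z 0.0145 n 402 circ [ 0.4564 -0.2646  0.0307] rms 0.0112 bbox [ 0.4565 -0.2664] [0.0924 0.0917]
top counter z -0.0010770549543134278 0.002161675372377325
scene counter z 0.0010903145887243282 0.001620824269998736
```

View pics/crop0.png

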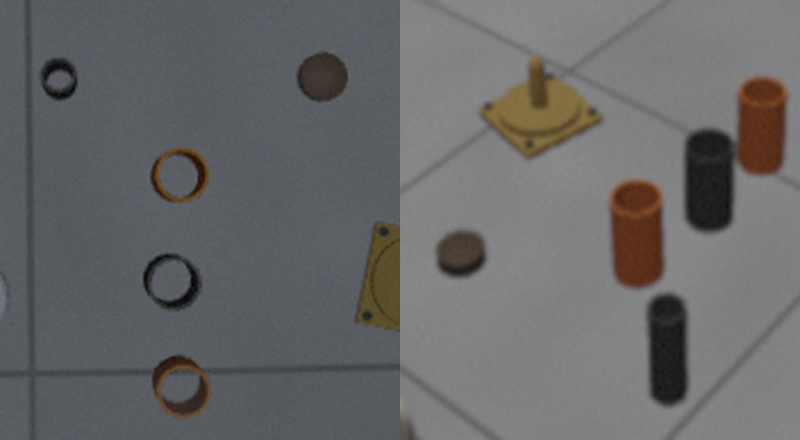

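The crop confirms the middle sleeve: the dark grey tube at top-view pixel (335,274), with orange look-alikes on either side. Heights agree between the two views. First I'll pinch the small sleeve along both axes, which puts it at a known robot position, and then look again to find the camera-to-robot offset.

```bash
cat > a.py <<'E'
from v import *
D=lambda yaw=0:[np.pi,0,yaw]
def st(*k):
    s=observe(); print("t %.1f"%s["time_s"],np.round(s["eef_pos"],4),"open %.4f grip %.1f"%(s["opening"],s["grasp_force"]),"F",np.round(s["ft_force"],1))
    return s
E
python3 - <<'E'
from a import *
c=[.6208,.0196]
gripper_to(.06,20)
movep([*c,.14],D(np.pi/2)); st()
move_l([*c,.028],.12)
gripper_to(.0); st(); gripper_to(.055)
move_l([*c,.10],.2)
movep([*c,.10],D(0)); move_l([*c,.028],.15)
gripper_to(.0); st(); gripper_to(.055)
move_l([*c,.14],.2)
movep([.45,-.25,.22],D(0)); s=st();print(s["q"])
for n in("top","scene"):
    im,d=get_image(n); cv2.imwrite(f"pics/{n}1.png",cv2.cvtColor(im,cv2.COLOR_RGB2BGR)); np.savez(f"{n}1.npz",im=im,d=d)
    W=world(n,(im,d)); px={"top":(286,184),"scene":(271,208)}[n]
    t,q=rim(n,W,px,14,.066); print(n,len(q),t,circ(q,.0125)if len(q)>5 else"")
    # ray-based: mount outline on its plane (first images, unobstructed)
    W0=world(n,tuple(np.load(f"{n}0.npz")[k] for k in("im","d")))
    hsv=cv2.cvtColor(W0[0],cv2.COLOR_RGB2HSV); m=cv2.inRange(hsv,(15,90,40),(35,255,255))
    k,l,stt,_=cv2.connectedComponentsWithStats(m); px={"top":(440,260),"scene":(224,154)}[n]
    i=l[px[1],px[0]]; cn=max(cv2.findContours((l==i).astype(np.uint8),0,1)[0],key=cv2.contourArea)
    pl=toplane(W0[2],W0[3],.006)[cn[:,0,1],cn[:,0,0]]; print(i,stt[i],cv2.minAreaRect((pl[:,:2]*1000).astype(np.float32)))
E
```

```text
t 3.1 [0.621  0.0186 0.1401] open 0.0604 grip 0.0 F [ 0.   0.1 -0.1]
t 4.6 [0.6215 0.0195 0.0289] open 0.0271 grip 21.0 F [ 0.3 -0.   3.7]
t 7.8 [0.6221 0.0196 0.0297] open 0.0273 grip 20.0 F [-0.3  0.5  5.9]
t 10.2 [ 0.4503 -0.2493  0.2193] open 0.0552 grip 0.0 F [-0.1  0.6  0.4]
[-6.59184972e-01 -3.54180239e-02  1.82341171e+00  4.56117782e-04
  1.35461850e+00  9.10920775e-01]
top 78 0.06685599726757785 (array([0.6216456 , 0.01909761, 0.02      ]), np.float64(0.0009151695221861559))
24 [ 417  249   51   52 1901] ((454.0496520996094, -268.2685546875), (83.06770324707031, 83.30870056152344), 77.33841705322266)
scene 86 0.06712959159885257 (array([0.62280682, 0.02013741, 0.02      ]), np.float64(0.0010613240057424068))
568 [208 136  40  28 545] ((448.37786865234375, -283.9653015136719), (121.76163482666016, 86.01982116699219), 75.42156219482422)
```

```bash
cat >> a.py <<'E'
M=np.array([.4542,-.2675])
def pick(c,z,op,f,yaw=0,lift=.1):
    gripper_to(op,f); movep([*c,z+.11],D(yaw)); move_l([*c,z],.12)
    gripper_to(0); s=st(); zg=s["eef_pos"][2]
    move_l([*c,z+lift],.12); s=st(); return zg
def place(xy,zg,h,yaw=0,lift=.1,force=8):
    movep([*xy,zg+lift],D(yaw)); hold(.3); st()
    move_l([*xy,zg+h+.015],.06); s=st()
    hit=move_l([*xy,zg+h-.004],.015,max_force=force); print("hit",hit); return st()
E
python3 - <<'E'
from a import *
zg=pick([.6216,.0196],.028,.055,30); print(zg)
s=place(M,zg,.014); print("base z est",s["eef_pos"][2]-zg)
for n in("top","scene"):
    im,d=get_image(n); cv2.imwrite(f"pics/{n}2.png",cv2.cvtColor(im,cv2.COLOR_RGB2BGR))
    if n=="scene": cv2.imwrite("pics/crop2.png",cv2.cvtColor(cv2.resize(im[60:210,130:330],(800,600)),cv2.COLOR_RGB2BGR))
E
```

```text
t 13.2 [0.6225 0.0195 0.0292] open 0.0273 grip 29.8 F [-0.6 -0.6  5.2]
t 14.2 [0.6208 0.0197 0.1268] open 0.0269 grip 29.5 F [ 0.5 -0.4  0.2]
0.02915131996417674
t 15.7 [ 0.4547 -0.2669  0.1291] open 0.0269 grip 29.5 F [ 0.   0.2 -1.5]
t 17.1 [ 0.4546 -0.2678  0.0587] open 0.0274 grip 29.5 F [-0.8 -0.5 -0.1]
hit True
t 18.0 [ 0.4541 -0.2675  0.0431] open 0.0272 grip 30.0 F [-1.7  0.9  5.1]
base z est 0.013982234352491955
```

View pics/crop2.png

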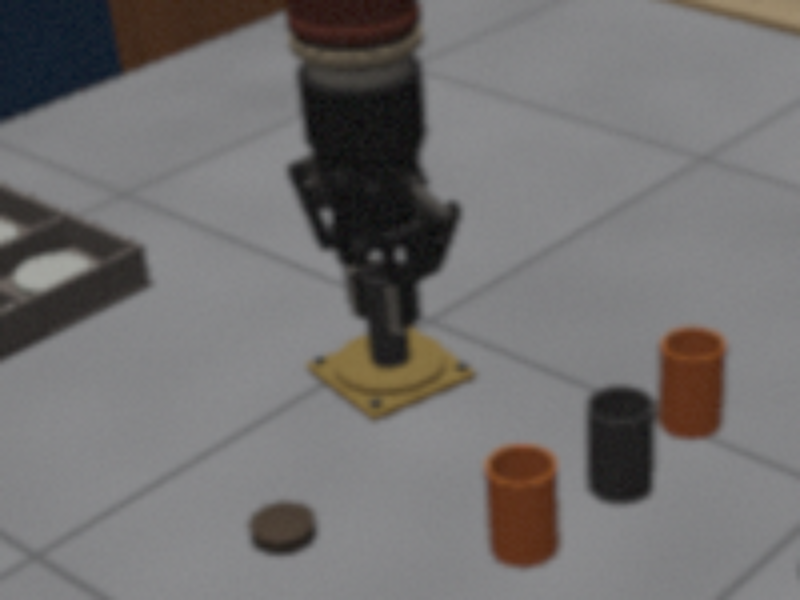

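Small sleeve is down: its rim is on the seat, with the base 13.98 mm above pick height, and it is still in the fingers at crop pixel (388,330). Next I release it, check it, and pick the middle sleeve.

```bash
python3 - <<'E'
from a import *
gripper_to(.05); hold(.2)
s=st(); move_l([*M,.16],.15)
gripper_to(.065,30); movep([.4604,-.0665,.14],D(0)); st()
W=world("top"); 
cv2.imwrite("pics/top3.png",cv2.cvtColor(cv2.resize(W[0][215:335,300:490],(760,480)),cv2.COLOR_RGB2BGR))
t,q=rim("top",W,(449,276),16,.080); print(t,len(q),circ(q,None) if len(q)>5 else "")
W=world("scene"); t,q=rim("scene",W,(226,134),14,.080); print(t,len(q),circ(q) if len(q)>5 else "")
E
```

```text
t 18.6 [ 0.4534 -0.2669  0.0421] open 0.0502 grip 0.0 F [ 0.7 -1.2  0.1]
t 20.7 [ 0.4609 -0.0673  0.1404] open 0.0647 grip 0.0 F [-0.3  0.7  0.1]
0.5047136982158209 92 (array([ 0.45446097, -0.26723302,  0.0128412 ]), np.float64(0.0010061640890849184))
0.08071899303067222 49 (array([ 0.45321929, -0.2650197 ,  0.01230085]), np.float64(0.00165639641790256))
```

View pics/top3.png

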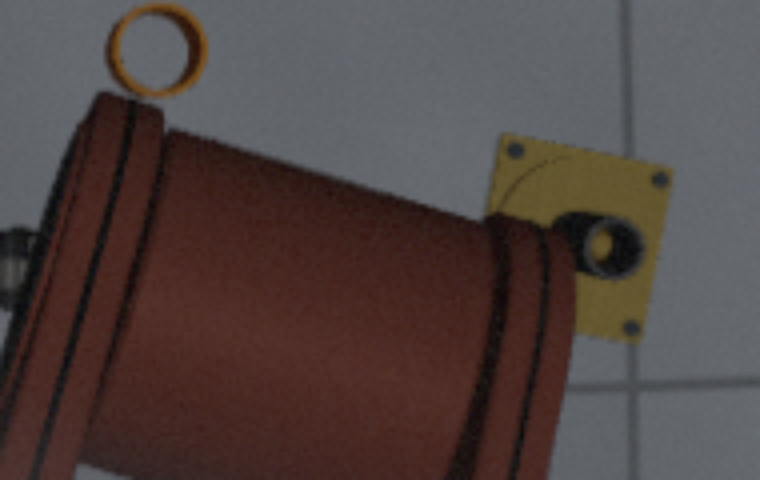

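The small sleeve stands on the mount at crop pixel (612,247), with the stub tip visible inside it. Its top is at 80.7 mm, so it is home. Now the middle sleeve.

```bash
python3 - <<'E'
from a import *
c=[.4604,-.0665]; m=[.4543,-.2671]
zg=pick(c,.026,.065,30,lift=.12)
np.save("zg.npy",zg)
movep([*m,zg+.12],D(0)); hold(.2); st()
print(move_l([*m,zg+.07],.06,max_force=8)); st()
hit=move_l([*m,zg+.010],.03,max_force=8); s=st(); print(hit,"base",s["eef_pos"][2]-zg)
E
```

```text
t 22.7 [ 0.4613 -0.0668  0.027 ] open 0.0407 grip 30.5 F [-0.9  0.7  5.7]
t 23.8 [ 0.4597 -0.0663  0.1451] open 0.0407 grip 30.4 F [ 1.6 -0.  -1.3]
t 24.8 [ 0.4547 -0.2655  0.1469] open 0.0407 grip 30.4 F [ 0.5 -1.1 -0.9]
False
t 25.8 [ 0.4546 -0.2674  0.0974] open 0.0410 grip 30.4 F [-0.  -0.  -1.3]
t 27.5 [ 0.4542 -0.2671  0.041 ] open 0.0410 grip 30.9 F [-1.2  0.6  5.4]
True base 0.01400964379470283
```

```bash
python3 - <<'E'
from a import *
gripper_to(.062); hold(.2); st(); move_l([.4543,-.2671,.17],.15)
c=[.6242,.1764]
gripper_to(.080,30); movep([*c,.14],D(0)); st()
W=world("top"); s=world("scene")
cv2.imwrite("pics/chk4.png",cv2.cvtColor(np.hstack([cv2.resize(W[0][225:325,390:490],(400,400)),cv2.resize(s[0][90:190,180:280],(400,400))]),cv2.COLOR_RGB2BGR))
for h,R in((.080,16),(.074,22)):
    for n,w,p in(("top",W,(449,276)),("scene",s,(226,136))):
        t,q=rim(n,w,p,R,h); q=q[np.abs(q[:,2]-h)<.0035]; print(h,n,len(q),circ(q))
E
```

```text
t 28.0 [ 0.4534 -0.2664  0.0398] open 0.0620 grip 0.0 F [-0.  -1.   0.1]
t 31.1 [0.6245 0.1752 0.1402] open 0.0801 grip 0.0 F [-0.3  0.6 -0.7]
0.08 top 87 (array([ 0.45446298, -0.26703859,  0.01285242]), np.float64(0.0010020165304727674))
0.08 scene 42 (array([ 0.45311708, -0.26463345,  0.01249198]), np.float64(0.0014478048499788068))
0.074 top 149 (array([ 0.45238852, -0.26724997,  0.01846828]), np.float64(0.003240446581191873))
0.074 scene 84 (array([ 0.45384516, -0.26259191,  0.01622717]), np.float64(0.0035821517883208856))
```

View pics/chk4.png

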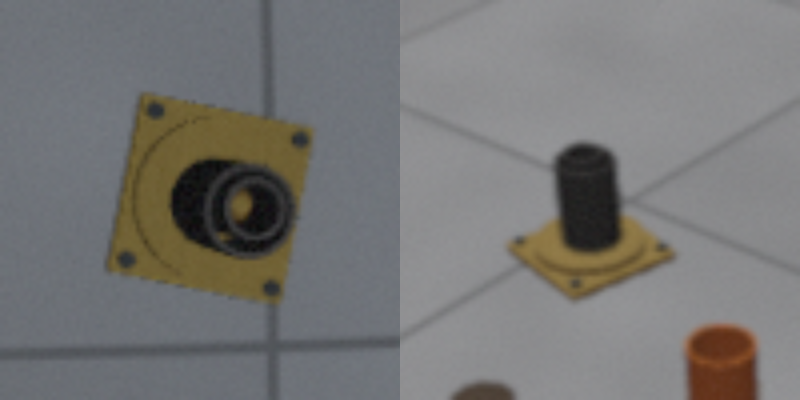

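Top and scene crops both show the middle sleeve seated around the small one, its rims concentric to within about 2 mm (top crop around pixel (250,208)). Now the large sleeve.

```bash
python3 - <<'E'
from a import *
c=[.6243,.1764]; m=[.4535,-.2670]
zg=pick(c,.018,.080,35,lift=.13)
movep([*m,zg+.13],D(0)); hold(.2); st()
print(move_l([*m,zg+.07],.06,max_force=8)); st()
hit=move_l([*m,zg+.010],.03,max_force=8); s=st(); print(hit,"base",s["eef_pos"][2]-zg)
E
```

```text
t 33.1 [0.6253 0.1765 0.0193] open 0.0543 grip 37.6 F [-0.5  0.1  4.9]
t 34.3 [0.6235 0.1763 0.1467] open 0.0542 grip 37.2 F [ 0.6  0.7 -1.9]
t 36.3 [ 0.454  -0.2664  0.1492] open 0.0544 grip 37.2 F [ 0.4  0.3 -0.3]
False
t 37.4 [ 0.4539 -0.2673  0.0898] open 0.0539 grip 37.2 F [-0.7 -0.1 -0.4]
t 39.1 [ 0.4534 -0.267   0.0333] open 0.0542 grip 37.7 F [-1.1  0.2  4.4]
True base 0.014012522988582701
```

```bash
python3 - <<'E'
from a import *
gripper_to(.080); hold(.2); st(); move_l([.4535,-.267,.17],.15)
gripper_to(.052,25); 
movep([.58,.0,.22],D(0)); st()
W=world("top"); s=world("scene")
cv2.imwrite("pics/chk5.png",cv2.cvtColor(np.hstack([cv2.resize(W[0][225:325,390:490],(400,400)),cv2.resize(s[0][90:190,180:280],(400,400))]),cv2.COLOR_RGB2BGR))
for n,w,p in(("top",W,(449,276)),("scene",s,(226,136))):
    t,q=rim(n,w,p,16,.08); q=q[np.abs(q[:,2]-.08)<.0035]; print(n,len(q),circ(q))
    P=w[3]+w[2]*w[1][...,None]; m=(np.hypot(P[...,0]-.623,P[...,1]+.195)<.04)&(P[...,2]>.006)&(P[...,2]<.025)
    k,l,a,_=cv2.connectedComponentsWithStats(m.astype(np.uint8)); i=1+a[1:,4].argmax(); print(a[i])
    cn=cv2.findContours((l==i).astype(np.uint8),0,1)[0][0]; f=toplane(w[2],w[3],.011)[cn[:,0,1],cn[:,0,0]]; print(n,"lens",circ(f), np.percentile(P[...,2][l==i],[50,95]))
E
```

```text
t 39.7 [ 0.4525 -0.2662  0.0321] open 0.0801 grip 0.0 F [0.9 0.7 0.6]
t 42.3 [ 0.5797 -0.0009  0.2196] open 0.0519 grip 0.0 F [-0.1 -0.  -0.3]
top 88 (array([ 0.45442537, -0.26727473,  0.01281457]), np.float64(0.001835551401128705))
[392 173  21  22 367]
top lens (array([ 0.62259179, -0.19490742,  0.01926996]), np.float64(0.0006683230358308071)) [0.01195254 0.0150399 ]
scene 41 (array([ 0.45349933, -0.26483237,  0.0120866 ]), np.float64(0.0012271312558325455))
[193 185  17  13 164]
scene lens (array([ 0.62323544, -0.19155454,  0.02077948]), np.float64(0.001677546096535474)) [0.01321339 0.01571426]
```

View pics/chk5.png

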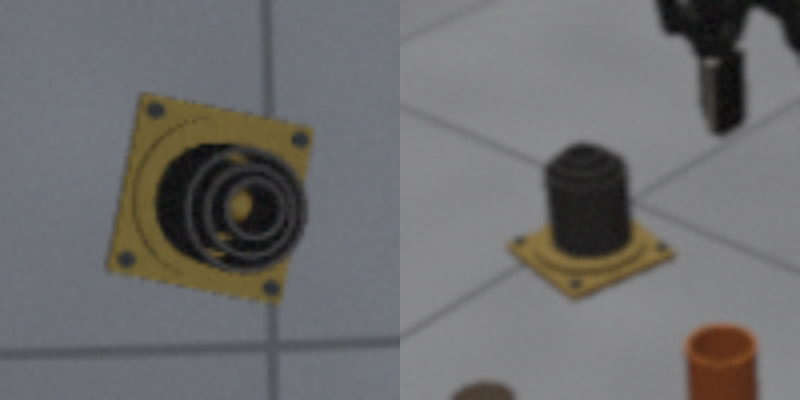

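All three sleeves are nested and home (concentric rims at top crop pixel (248,208)). Next is the lens, with a guarded descent to find the counter under the fingertips.

```bash
python3 - <<'E'
from a import *
c=[.6226,-.1946]
movep([*c,.10],D(0)); move_l([*c,.020],.12); st()
hit=move_l([*c,-.012],.015,max_force=4); s=st(); print(hit)
z=s["eef_pos"][2]+.0035; move_l([*c,z],.02); hold(.2); st()
gripper_to(0); s=st(); zg=s["eef_pos"][2]; np.save("zg.npy",[zg])
move_l([*c,z+.03],.05); st()
W=world("scene"); cv2.imwrite("pics/lens6.png",cv2.cvtColor(cv2.resize(W[0][130:230,140:280],(700,500)),cv2.COLOR_RGB2BGR))
E
```

```text
t 44.1 [ 0.6233 -0.1947  0.0208] open 0.0518 grip 0.0 F [-0.2 -0.4 -0.9]
t 45.5 [ 0.6226 -0.1946 -0.0033] open 0.0520 grip 2.2 F [0.1 0.3 5.3]
True
t 46.1 [ 0.6224 -0.1945 -0.    ] open 0.0518 grip 0.0 F [ 0.9  0.1 -0.6]
t 46.4 [ 6.227e-01 -1.947e-01  3.000e-04] open 0.0387 grip 25.2 F [-0.5 -0.2  1.9]
t 47.1 [ 0.6225 -0.1945  0.0302] open 0.0382 grip 25.1 F [-0.7 -0.6 -0. ]
```

View pics/lens6.png

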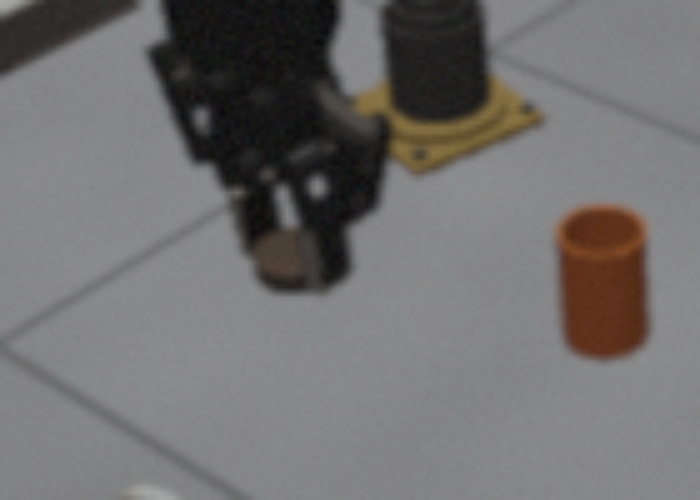

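The lens is held flat between the fingertips at crop pixel (285,255), clear of the counter. Now I place it.

```bash
python3 - <<'E'
from a import *
zg=np.load("zg.npy")[0]; m=[.4545,-.2668]
move_l([.6226,-.1946,.13],.15); movep([*m,zg+.115],D(0)); hold(.3); st()
move_l([*m,zg+.09],.06)
hit=move_l([*m,zg+.077],.01,max_force=4); s=st(); print(hit,"under z",s["eef_pos"][2]-zg)
if hit:
    gripper_to(.055); hold(.3); st(); move_l([*m,.16],.1)
    movep([.58,0,.22],D(0)); 
    W=world("top"); s=world("scene")
    cv2.imwrite("pics/fin.png",cv2.cvtColor(np.hstack([cv2.resize(W[0][225:325,390:490],(400,400)),cv2.resize(s[0][90:190,180:280],(400,400))]),cv2.COLOR_RGB2BGR))
    for n,w in(("top",W),("scene",s)):
        P=w[3]+w[2]*w[1][...,None]; q=P[(np.hypot(P[...,0]-.4545,P[...,1]+.267)<.04)&(P[...,2]>.086)&(P[...,2]<.11)]; print(n,len(q),(q.min(0)+q.max(0))/2,np.ptp(q,0),np.median(q[:,2]))
    for k in range(1): st()
E
```

```text
t 49.1 [ 0.4555 -0.2664  0.1154] open 0.0383 grip 25.2 F [-0.1 -0.1 -1.1]
t 50.6 [ 0.4545 -0.2668  0.0802] open 0.0380 grip 25.6 F [-0.1  0.3  5.2]
True under z 0.07987915551189229
t 51.2 [ 0.4538 -0.2662  0.0793] open 0.0552 grip 0.0 F [ 0.6 -0.8  0.6]
top 422 [ 0.45504757 -0.26644695  0.09137009] [0.03917902 0.03883451 0.01066395] 0.09169450441959165
scene 119 [ 0.45387823 -0.26368467  0.09107729] [0.04155773 0.03963151 0.00993281] 0.09312058241072563
t 53.4 [ 0.5796 -0.0014  0.2194] open 0.0549 grip 0.0 F [-0.2 -0.7 -0.1]
```

View pics/fin.png

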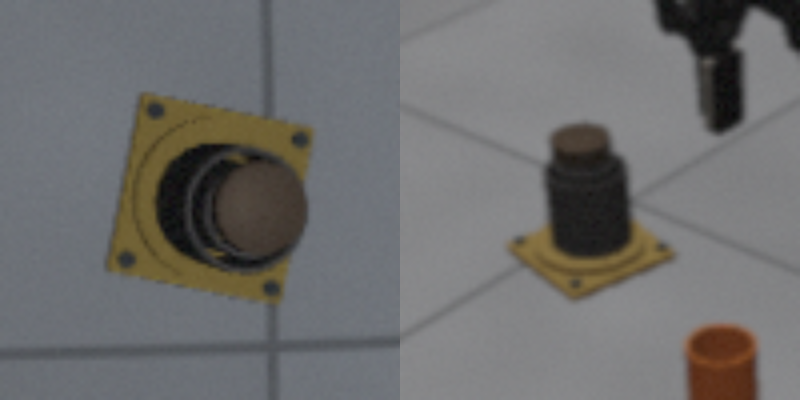

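The lens lies flat and centred on the small sleeve (top crop pixel (262,208)), and the arm is clear of everything. I'm handing the job in.

```bash
python3 -c "
from plant import *
print(job_done())"
```

```text
the job is handed in; nothing more can be done
None
```

The job is handed in (no verdict was returned): all three sleeves measured home on the mount's seat, the lens is flat and centred on the small sleeve, and the arm stayed clear of the lap, spanner and clip stand, at about 53 s on the robot's clock.

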